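# Fit a polishing wheel and its clamp collar on an inclined spindle

### The arm

A 6-joint arm with a two-finger parallel gripper is mounted at the origin on the work surface. World frame = base frame: x ahead of the robot, y to its left, z up, the work surface at z = 0. Lengths are in m, angles in rad, forces in N, time in s.
With the tool pointing down it reaches from about 0.3 to 0.775 m from the base axis. Payload 14.6 kg.
Tool frame: the origin (TCP) lies at the very end of the fingers, on their centre line; the grasp point (between the pads) lies 19 mm behind it; x points along the fingers, y is the direction in which the jaws open and shut, and the axes are right-handed (so a half turn about x gives the same grasp; the last joint's range is limited). The gripper opens to 94 mm and grips with 3 to 60 N. Pads are 16 mm wide; open, the fingers measure 119 mm over their backs; the gripper's body (75 mm by 177 mm) begins 78 mm behind the grasp point.
Start: joints at [1.184, 0.3, 1.521, -0, 1.321, -0.067], TCP at [0.173, 0.522, 0.205] pointing down, gripper open.
Joint ranges: [-3.03, 3.03], [-0.79, 2.21], [0.23, 2.52], [-1.04, 4.18], [0, 3.07], [-2.55, 2.55]. Speed limits (rad/s): [2.22, 2.22, 2.57, 3.14, 3.14, 3.14].

### API

Orientations are given as [roll, pitch, yaw] about the fixed x, y, z axes, in that order (R = Rz(yaw) Ry(pitch) Rx(roll)).
In Python, from station import ctrl, viewer, hand_in gives the robot as it stands. The module is installed in compiled form; this text tells all that it offers.
- The arm moves only by the tool play_rows, never from a script. Its argument "deltas" is a list that holds one entry, the list of rows, each a list of 7 numbers: the shift along the tool's x, y, z in mm, then the turn, a rotation vector about the tool's x, y, z in rad, then the finger opening in mm, from 0 to 94. In form: [[[dx, dy, dz, ax, ay, az, gripper], ...]]. A call has 1 to 10 rows; each row shifts and turns the commanded pose from where the row before left it, along the tool's axes as they then stand; what a row does not reach is not made up. A row lasts 1/10 s, in which the tool goes at most 50 mm and 8.59 degrees, less where a joint would pass 70% of its speed; a pose out of reach is approached as far as the arm can. A call with a gripper value outside its range is refused whole. The fingers move at their own pace and stop on an object; "grip_force" is the grip in N (left out, the last holds). Time passes only in rows, so rows that do not move let the fingers close. It gives the time, the measured TCP pose, the force and the opening at its end, in the units of the state.
- ctrl.get_obs(): the state, without advancing time (a new reading comes with each control period).
- viewer.camera(name): name is "side" or "top"; returns a dict with "img" (400x640x3 uint8, red, green, blue), "fx", "fy", "cx", "cy" (pixels), "distortion" ([k1, k2, p1, p2, k3] as OpenCV has them; the pictures are not rectified), "rvec" (rotation vector, rad) and "tvec" (3), from world to camera coordinates, as OpenCV has them. Camera axes: x right, y down, z forward; pixel columns grow to the right and rows downward; lengths in m; the calibration is good to about 2 mm. A picture is of the moment at which its call begins. There is no depth.
- hand_in(): hands the job in, once; it reports no verdict.
The state is a dict: "time_s": time; "qpos": joint angles; "joint_vel": joint speeds; "tau": joint torques, N m; "ee_pos": TCP position; "eef_rot": TCP orientation; "force": force on the tool from outside, world axes, zero at the start; "moment": the same for the moment, N m; "grip_width": finger opening in m.
Only numpy, scipy, OpenCV 4.12 (cv2) and the standard library are available. Lean on these libraries where they do the work, as an engineer would, in place of code of your own. Each camera call takes 0.05 s, during which the arm holds its last target.

### The job

Get the inclined polishing head ready for use: slide the grey polishing wheel, hub side up, down the leaning spindle until its flat underside is fully home against the flange, and only then slide the plain steel collar down after it until it is fully home on the wheel's hub. Leave both there and leave the bowl, jar, mallet and file where they are.

Things in the scene. Friction and masses are not known exactly. Their poses are not given: they have to be found in the camera images.
- spindle: Fixed steel spindle; it does not turn. Origin: centre of the seat face of its flange (60 mm across, 8 mm thick), 115 mm above the table. z points up along the spindle, which leans 30 degrees from vertical to the head's front (-x, towards the robot); y is level. Rod 16 mm thick to 62 mm from the seat, then tapering to 6 mm at the tip at 74 mm. Friction can hold a ring part-way: push it home.
- spindle_tip (a point): The tip of the spindle, 74 mm from the seat along the spindle axis.
- collar_home (a point): Where the collar's middle is when it is home on the home wheel's hub: on the spindle axis, 55 mm from the seat.
- head: Grey cast polishing head that carries the spindle, fixed. Base 180 mm (x, from -55 to +125 mm) by 120 mm (y); origin on the table straight below the centre of the seat. A dark motor lies across it behind the spindle and reaches 99 mm above the table. All of it other than spindle and flange lies lower than 125 mm.
- wheel: Grey polishing wheel, 100 mm in diameter and 16 mm thick, with a bright aluminium hub on top, 44 mm in diameter and 28 mm high (whole height 44 mm, 300 g give or take 40 %). A round 20 mm bore goes right through. It starts flat on the table, hub up. Origin: centre of its flat underside; z points up through the hub.
- collar: Plain steel clamp collar, a thick ring 60 mm in outer diameter, 22 mm high, with a 20 mm through bore (160 g give or take 40 %), the same either way up. It starts flat on the table. Origin: centre of its underside; z along its axis.
- collar_mid (a point): The middle of the collar, on its axis, 11 mm above its underside.
- bowl: Bystander: white plastic bowl, 170 mm across and 65 mm high. Origin: centre of its underside.
- jar: Bystander: amber glass jar, 60 mm across and 65 mm high. Origin: centre of its underside.
- mallet: Bystander: wooden mallet lying down, head 90 mm long along y and 52 mm thick, handle to +x reaching 190 mm from the origin (under the middle of the head).
- file: Bystander: hand file lying flat, 220 mm long along x (handle to -x), 22 mm high. Origin: under the end of the handle where the blade begins.
Things that resemble listed ones, but are neither listed nor needed, are in the scene too. Of the things shaped like the head, the grey one is meant.

How it is judged:
On the way, in this order (a step that is already met when the one before it is completed fails the run):
1. the wheel is fully home against the flange, hub up, before the collar is (distance between wheel and spindle below 0.006 m and angle between the z axis of wheel and the z axis of spindle, either way round below 0.1 rad), for 0.2 s.
2. the collar is fully home on the wheel's hub (all of step 1 and distance between collar_mid and collar_home below 0.007 m and angle between the z axis of collar and the z axis of spindle, either way round below 0.1 rad), for 0.2 s.
At the end, for the whole second after the job is handed in: Wheel hub up, centre of its underside within 6 mm of the seat centre; collar above it, its middle within 7 mm of its home point 55 mm from the seat; the axes of both within 0.1 rad of the spindle's; both released and at rest (under 20 mm/s) (all of step 2 and linear speed of each of wheel, collar below 0.02 m/s); the robot touches nothing.
It fails at once if the bowl is moved more than 30 mm (distance of bowl from where it was at the start of the episode above 0.03 m).
It fails at once if the jar is moved more than 30 mm (distance of jar from where it was at the start of the episode above 0.03 m).
It fails at once if the mallet is moved more than 30 mm (distance of mallet from where it was at the start of the episode above 0.03 m).
It fails at once if the file is moved more than 30 mm (distance of file from where it was at the start of the episode above 0.03 m).
It also fails if it takes over 67 s, if anything falls off the work surface, if the arm or the gripper's body presses on something with over 40 N, if the wrist force passes 120 N, or if a joint passes its speed limit or range.

## Working session

There is one attempt and no reset: what is moved stays moved. The work goes in short steps, Python scripts to look and compute and a tool call to move; the robot and the scene stay as the last step left them, time stands still between calls to the robot, and variables do not carry over. Pictures are saved under pics/ and viewed, and the job is handed in when it is done.

Besides the shell and the picture viewer there is one more tool, called after "Request:" as a command line: name --argument value ..., lists and objects as JSON in quotes. play_rows: Moves the arm, as the interface text tells. Its arguments: {"type":"object","properties":{"deltas":{"type":"array","items":{"type":"array","items":{"type":"array","items":{"type":"number"}}}},"grip_force":{"type":"number"}},"required":["deltas"]}

```bash
mkdir -p pics
cat > h.py <<'E'
import numpy as np, cv2
from station import ctrl, viewer
from scipy.spatial.transform import Rotation as Ro
def cam(n):
    c=viewer.camera(n); c['K']=np.array([[c['fx'],0,c['cx']],[0,c['fy'],c['cy']],[0,0,1]]); c['D']=np.array(c['distortion'],float)
    c['rvec']=np.array(c['rvec'],float);c['tvec']=np.array(c['tvec'],float)
    c['R']=cv2.Rodrigues(c['rvec'])[0]; c['C']=-c['R'].T@c['tvec'].ravel(); return c
def ray(c,px):
    u=cv2.undistortPoints(np.array(px,float).reshape(-1,1,2),c['K'],c['D']).reshape(-1,2)
    return np.c_[u,np.ones(len(u))]@c['R']
def onz(c,px,z):
    d=ray(c,px); return c['C']+d*((z-c['C'][2])/d[:,2])[:,None]
def proj(c,P): return cv2.projectPoints(np.array(P,float).reshape(-1,1,3),c['rvec'],c['tvec'],c['K'],c['D'])[0].reshape(-1,2)
def save(n,img): cv2.imwrite('pics/'+n+'.png',cv2.cvtColor(img,cv2.COLOR_RGB2BGR))
def st():
    o=ctrl.get_obs(); print({k:np.round(o[k],4).tolist() for k in ('time_s','ee_pos','eef_rot','force','grip_width','qpos')}); return o
E
python3 - <<'E'
from h import *
for n in('side','top'):
    c=cam(n); save(n+'0',c['img']); print(n,c['C'],c['K'],c['D'],c['R'])
st()
E
```

```text
side [ 0.11128718 -0.68912209  1.00433407] [[454.06405655   0.         314.94121904]
 [  0.         454.06405655 198.97258632]
 [  0.           0.           1.        ]] [-0.05746385  0.          0.          0.          0.        ] [[ 0.85794008 -0.51374535 -0.0021293 ]
 [-0.37794746 -0.62834328 -0.67995621]
 [ 0.34798641  0.58416645 -0.73324963]]
top [ 0.3782784  -0.01889245  1.28098956] [[421.18140391   0.         318.53100842]
 [  0.         421.18140391 202.60138759]
 [  0.           0.           1.        ]] [-0.09476506  0.          0.          0.          0.        ] [[-0.01864653 -0.99975062 -0.01228823]
 [-0.99179406  0.02005007 -0.12626376]
 [ 0.12647866  0.00983302 -0.99192059]]
{'time_s': 0.1, 'ee_pos': [0.1728, 0.5219, 0.205], 'eef_rot': [-1.6552, 1.5699, -1.9749], 'force': [-0.2827, -0.0916, -0.6659], 'grip_width': 0.0942, 'qpos': [1.1844, 0.3004, 1.5215, 0.0, 1.3207, -0.0666]}
```

View pics/side0.png

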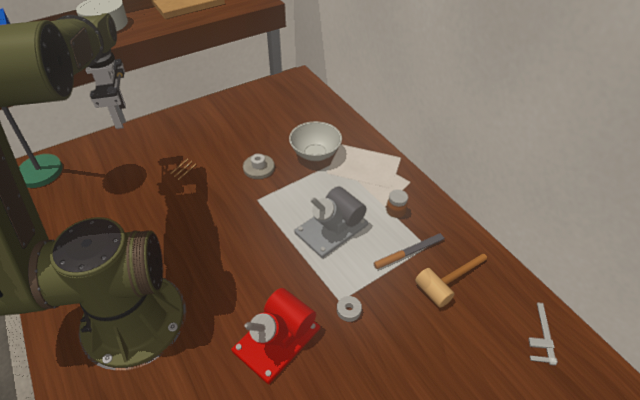

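View pics/top0.png

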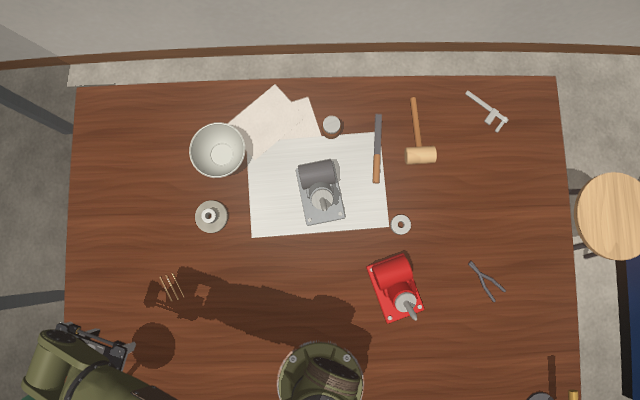

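Candidates for the head are the grey one at top (321,192) and the red one at top (397,288); the grey one is meant. There is one wheel, at top (211,217), and one ring collar, at top (401,225). I'll confirm all of these in enlarged crops.

Run:
```python
from h import *
t=cv2.imread('pics/top0.png'); s=cv2.imread('pics/side0.png')
cv2.imwrite('pics/ct.png',cv2.resize(t[145:245,185:425],None,fx=3.3,fy=3.3,interpolation=cv2.INTER_CUBIC))
cv2.imwrite('pics/cs.png',cv2.resize(s[140:330,235:420],None,fx=3,fy=3,interpolation=cv2.INTER_CUBIC))
```

```text
(no output)
```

View pics/ct.png

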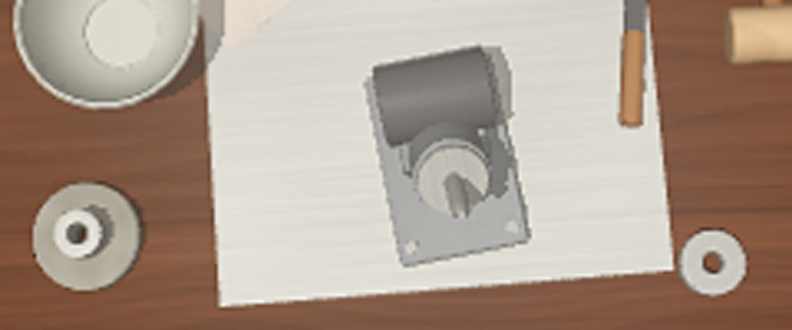

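View pics/cs.png

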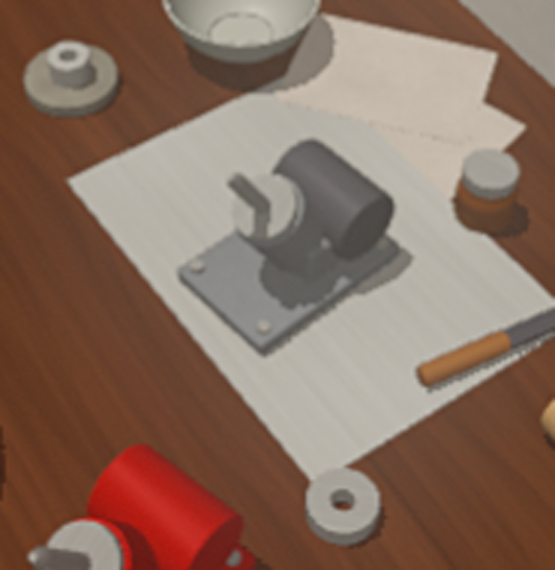

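```bash
cat > meas.py <<'E'
from h import *
def blob(img,box,f):
    x0,y0,x1,y1=box; sub=img[y0:y1,x0:x1]; hsv=cv2.cvtColor(sub,cv2.COLOR_RGB2HSV)
    m=f(hsv).astype(np.uint8)*255
    cs,_=cv2.findContours(m,cv2.RETR_EXTERNAL,cv2.CHAIN_APPROX_NONE); c=max(cs,key=cv2.contourArea)
    return c.reshape(-1,2)+[x0,y0]
def circ(P):
    A=np.c_[2*P[:,:2],np.ones(len(P))]; s=np.linalg.lstsq(A,(P[:,:2]**2).sum(1),rcond=None)[0]
    return s[:2],np.sqrt(s[2]+s[0]**2+s[1]**2)
E
python3 - <<'E'
from meas import *
t=cam('top'); s=cam('side')
low=lambda h:(h[...,1]<75)&(h[...,2]>95)
for n,c,box,z in(('wheel top',t,(190,195,232,240),.016),('wheel side',s,(238,148,280,184),.016),('collar top',t,(389,211,414,240),.022),('collar side',s,(332,290,366,326),.022)):
    k=blob(c['img'],box,low); P=onz(c,k,z); print(n,len(k),k.min(0),k.max(0),circ(P))
# hub top
for n,c,box in(('hubtop',t,(195,203,224,230)),('hubside',s,(246,150,272,175))):
    g=c['img'][box[1]:box[3],box[0]:box[2]].max(2)
    for th in(185,200): 
        k=blob(c['img'],box,lambda h:(h[...,2]>th)&(h[...,1]<60)); print(n,th,k.min(0),k.max(0),circ(onz(c,k,.044)))
    print(g[::2,::2])
E
```

```text
wheel top 92 [195 200] [227 232] (array([0.50483365, 0.32247606]), np.float64(0.04906527898913817))
wheel side 75 [243 154] [273 176] (array([0.50024141, 0.319581  ]), np.float64(0.05034960010903572))
collar top 55 [390 215] [410 234] (array([ 0.468201  , -0.25003141]), np.float64(0.02954320598503309))
collar side 103 [332 290] [361 321] (array([ 0.46477821, -0.24486159]), np.float64(0.03840002112921759))
hubtop 185 [201 208] [215 222] (array([0.50485652, 0.32409115]), np.float64(0.020449608327890726))
hubtop 200 [202 209] [214 222] (array([0.5043346 , 0.32365232]), np.float64(0.01944827376169654))
[[121 121 120 123 174 173 174 175 174 175 175 175 176  93 116]
 [123 123 133 177 174 172 172 174 175 177 176 175 174 180 106]
 [122 110 183 179 176 171 171 174 169 124 184 178 174 174 169]
 [116 189 184 180 172 196 220 220 187 116 123 152 177 171 174]
 [133 186 182 178 220 223 231 227 223 212 105 123 180 172 175]
 [167 183 178 185 220 210 106  99 204 225 143 117 151 177 177]
 [178 177 174 196 224 122 102  82 159 227 155 112 153 180 179]
 [176 176 172 198 222 156  98  80 183 229 136 110 186 182 182]
 [177 177 176 174 224 222 224 226 226 226 102 152 186 184 183]
 [151 179 178 178 182 230 226 231 231  99 151 182 184 183 182]
 [132 180 178 181 182 181 176 148 150 179 178 181 183 178 181]
 [117 177 180 181 182 181 177 174 174 175 178 183 182 181 167]
 [120 119 182 182 183 183 178 176 176 175 181 185 186 182  82]
 [122 122 118 185 187 185 183 180 179 179 183 189 177  95 127]]
hubside 185 [258 161] [259 161] (array([ 0.28110392, -0.05404365]), np.float64(0.4210113577049999))Traceback (most recent call last):
  File "<stdin>", line 10, in <module>
  File "meas.py", line 5, in blob
    cs,_=cv2.findContours(m,cv2.RETR_EXTERNAL,cv2.CHAIN_APPROX_NONE); c=max(cs,key=cv2.contourArea)
                                                                        ~~~^^^^^^^^^^^^^^^^^^^^^^^^
ValueError: max() iterable argument is empty
```

Run:
```python
import cv2
t=cv2.imread('pics/top0.png'); s=cv2.imread('pics/side0.png')
cv2.imwrite('pics/ht.png',cv2.resize(t[155:230,290:355],None,fx=8,fy=8,interpolation=cv2.INTER_CUBIC))
cv2.imwrite('pics/hs.png',cv2.resize(s[180:260,290:375],None,fx=7,fy=7,interpolation=cv2.INTER_CUBIC))
```

```text
(no output)
```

View pics/ht.png

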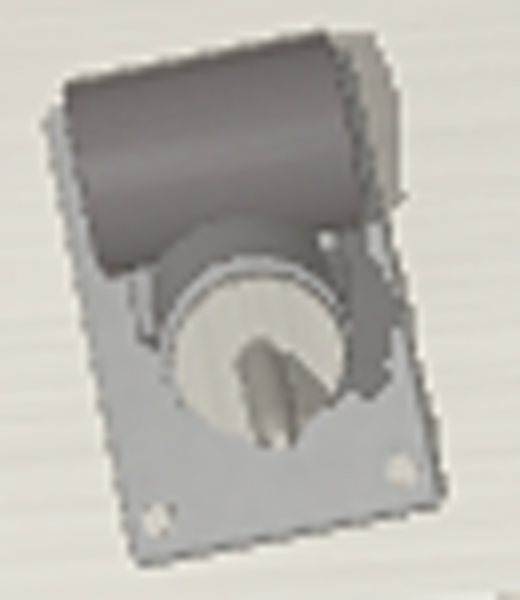

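View pics/hs.png

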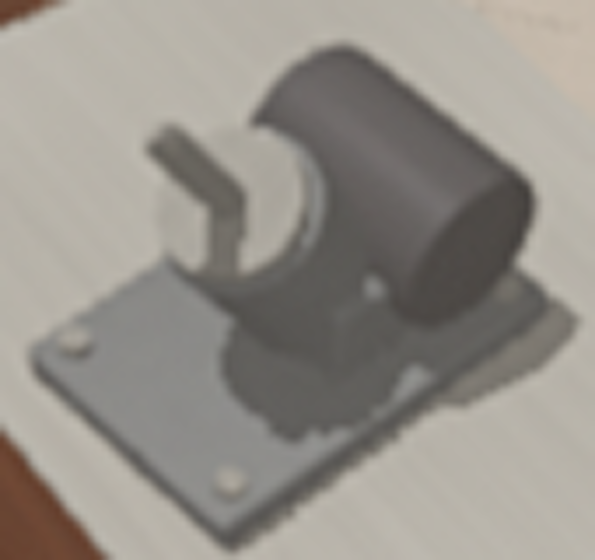

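The crops show the grey head at top (321,192), with its spindle tip at about top (324.2,209.6) and side (312.4,199.3). The wheel is hub up at top (211,217) and the plain ring collar is at top (400,225). The red head is the decoy. Next I triangulate the seat and tip.

```bash
cat >> meas.py <<'E'
def tri(a,pa,b,pb):
    da=ray(a,pa)[0];db=ray(b,pb)[0]
    A=np.c_[da,-db]; l=np.linalg.lstsq(A,b['C']-a['C'],rcond=None)[0]
    p=a['C']+l[0]*da;q=b['C']+l[1]*db; return (p+q)/2,np.linalg.norm(p-q)
E
python3 - <<'E'
from meas import *
t=cam('top'); s=cam('side')
T=lambda u,v:((u+.5)/8-.5+290,(v+.5)/8-.5+155)
S=lambda u,v:((u+.5)/7-.5+290,(v+.5)/7-.5+180)
print('tip',tri(t,T(277,436),s,S(162,140)))
print('seat',tri(t,T(260,360),s,S(231,202)))
print('seat z.115 top',onz(t,T(260,360),.115),'side',onz(s,S(231,202),.115))
print('tip z top',onz(t,T(277,438),.179),'side',onz(s,S(162,140),.179))
F=onz(t,[T(138,567),T(442,505)],.012); print(F, 'len',np.linalg.norm(F[1]-F[0]))
d=F[1]-F[0]; print('yaw front',np.arctan2(d[1],d[0])+np.pi/2)
F2=onz(s,[S(35,365),S(230,545)],.006); d=F2[1]-F2[0]; print(F2,np.linalg.norm(d),'yaw',np.arctan2(d[1],d[0])+np.pi/2)
L=onz(t,[T(48,115),T(138,562)],.012); d=L[0]-L[1]; print('left',np.linalg.norm(d),np.arctan2(d[1],d[0]))
m=onz(t,[T(65,90),T(325,35)],.06);d=m[1]-m[0]; print('motor',np.arctan2(d[1],d[0])+np.pi/2)
# flange blob
k=blob(t['img'],(308,186,336,213),lambda h:(h[...,1]<40)&(h[...,2]>185)); print(k.min(0),k.max(0))
# collar side tight
k=blob(s['img'],(332,290,366,326),lambda h:(h[...,2]>150)&(h[...,1]<40));print(k.min(0),k.max(0))
print(cv2.cvtColor(s['img'],cv2.COLOR_RGB2HSV)[294:324:3,332:366:3,2])
E
```

```text
tip (array([ 0.50223139, -0.02245827,  0.16882873]), np.float64(0.0005514292447736458))
seat (array([ 0.53539549, -0.01716012,  0.11115391]), np.float64(0.0009357641007489726))
seat z.115 top [[ 0.53530834 -0.01735646  0.115     ]] side [[ 0.5331211  -0.01990562  0.115     ]]
tip z top [[ 0.50068734 -0.02252262  0.179     ]] side [[ 0.49721143 -0.03048649  0.179     ]]
[[ 0.47132042  0.03035368  0.012     ]
 [ 0.49251715 -0.08489003  0.012     ]] len 0.11717685398227576
yaw front 0.18189658539958486
[[ 0.47148417  0.02802982  0.006     ]
 [ 0.49247662 -0.08748092  0.006     ]] 0.11740278347239387 yaw 0.1797738943151601
left 0.17552882081130802 0.18335139579789236
motor 0.19149694522546334
[312 190] [332 209]
[332 290] [360 317]
[[106 188 184 186 185 186 172 112 108  99 106 105]
 [106 118 187 185 168 166 168 163 116 109  99 106]
 [108 106 144 165 166 167 168 166 169 120 106 101]
 [113 104 163 166 169 132 126 173 168 167 110 102]
 [111 110 170 167 157 107 106 148 166 168 108 112]
 [109 108 164 166 168 113 108 164 166 167  81 112]
 [110 108 114 170 169 168 169 169 167 148  75 114]
 [105 111 108 118 176 172 169 169 151  91  81 114]
 [102 106 111 109 105 110 111 105 101  72 110 113]
 [ 99 101 108 109 107  99 101  80  80 107 108 115]]
```

```bash
cat > tgt.py <<'E'
from h import *
yaw=.183
hx=np.array([np.cos(yaw),np.sin(yaw),0]);hy=np.array([-np.sin(yaw),np.cos(yaw),0])
seat=np.array([.535,-.0185,.115]); a=-.5*hx+np.cos(np.pi/6)*np.array([0,0,1])
def Rt(x,y): x=np.array(x,float);x/=np.linalg.norm(x);y=np.array(y,float);y-=x*(x@y);y/=np.linalg.norm(y);return np.c_[x,y,np.cross(x,y)]
def cur():
    o=ctrl.get_obs(); return np.array(o['ee_pos']),Ro.from_euler('xyz',o['eef_rot']).as_matrix()
def go(p,R=None):
    p0,R0=cur(); R=R0 if R is None else R
    w=Ro.from_matrix(R0.T@R).as_rotvec(); n=np.linalg.norm(w)
    print('turn',w.round(4),'|w|',n.round(3),'rows',np.ceil(n/.149), 'shift after turn mm',(R.T@(np.array(p)-p0)*1e3).round(1),'before',(R0.T@(np.array(p)-p0)*1e3).round(1))
E
python3 - <<'E'
from tgt import *
p,R=cur(); print(R.round(3))
for s in(1,-1):
    print(s);go([.504,.323,.12],Rt([0,0,-1],s*hy))
    go([.504,.323,.12],Rt([0,0,-1],s*hx))
t=cam('top'); print(onz(t,[(217,150)],.065))
E
```

```text
[[-0.     0.314  0.949]
 [-0.     0.949 -0.314]
 [-1.    -0.     0.   ]]
1
turn [-5.027e-01 -1.000e-04  4.000e-04] |w| 0.503 rows 4.0 shift after turn mm [  85.3 -256.   289.4] before [ 85.3 -84.8 376.9]
turn [1.0681e+00 2.0000e-04 4.0000e-04] |w| 1.068 rows 8.0 shift after turn mm [ 85.3 289.4 256. ] before [ 85.3 -84.8 376.9]
-1
turn [2.6389e+00 5.0000e-04 1.0000e-04] |w| 2.639 rows 18.0 shift after turn mm [  85.3  256.  -289.4] before [ 85.3 -84.8 376.9]
turn [-2.0735e+00 -4.0000e-04  3.0000e-04] |w| 2.074 rows 14.0 shift after turn mm [  85.3 -289.4 -256. ] before [ 85.3 -84.8 376.9]
[[0.6978852  0.29356414 0.065     ]]
```

Request:
play_rows --deltas '[[[0,0,0,-0.126,0,0,94],[0,0,0,-0.126,0,0,94],[0,0,0,-0.126,0,0,94],[0,0,0,-0.125,0,0,94],[0,-32,36,0,0,0,94],[0,-32,36,0,0,0,94],[0,-32,36,0,0,0,94],[0,-32,36,0,0,0,94],[0,-32,36,0,0,0,94],[0,-32,36,0,0,0,94]]]'

```text
time_s: 1.35
ee_pos: [0.4218, 0.3714, 0.2056]
eef_rot: [0.521, 1.571, 0.704]
force: [-0.3, 0.4, 0.2]
grip_width: 0.0936
```

Request:
play_rows --deltas '[[[0,-32,36,0,0,0,94],[0,-32,37,0,0,0,94],[40,0,0,0,0,0,94],[40,0,0,0,0,0,94],[0,0,0,0,0,0,94]]]'

```text
time_s: 1.85
ee_pos: [0.5017, 0.3215, 0.1204]
eef_rot: [-2.817, 1.562, -2.635]
force: [0.1, -0.5, 0.1]
grip_width: 0.0943
```

Run:
```python
from tgt import *
st(); go([.504,.323,.020],Rt([0,0,-1],hy))
t=cam('top');s=cam('side'); save('side1',s['img'])
b=s['img'][90:200,190:330]; save('s1',cv2.resize(b,None,fx=5,fy=5,interpolation=cv2.INTER_CUBIC))
```

```text
{'time_s': 1.85, 'ee_pos': [0.5017, 0.3215, 0.1204], 'eef_rot': [-2.8172, 1.562, -2.6346], 'force': [0.0743, -0.4837, 0.091], 'grip_width': 0.0943, 'qpos': [0.5084, 0.4845, 1.4702, 0.0, 1.1957, -1.2449]}
turn [-0.0004 -0.0083  0.0028] |w| 0.009 rows 1.0 shift after turn mm [100.4   1.    2.5] before [100.4   1.3   3.3]
```

View pics/s1.png

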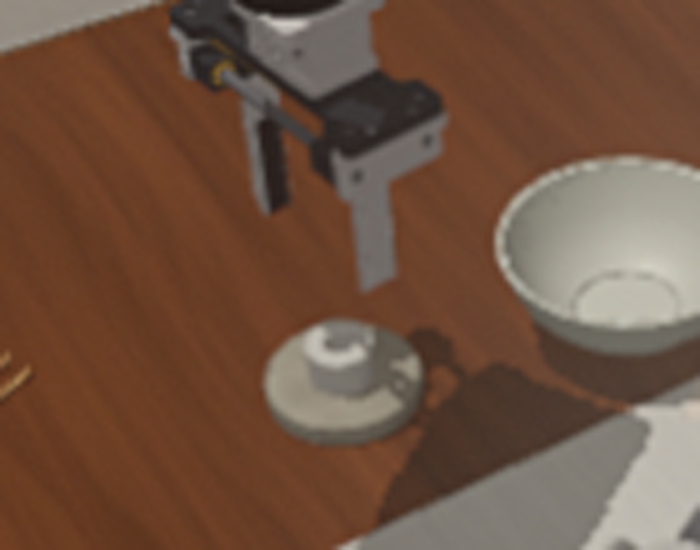

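The jaws straddle the hub (crop hub at about (340,350)). I lower to 5 mm above the disc and grip.

Request:
play_rows --deltas '[[[25,0.5,1,0,-0.008,0.003,94],[25,0.5,1,0,0,0,94],[25,0,0.5,0,0,0,94],[14,0,0,0,0,0,94],[10,0,0,0,0,0,94],[0,0,0,0,0,0,94],[0,0,0,0,0,0,30],[0,0,0,0,0,0,30],[0,0,0,0,0,0,30],[0,0,0,0,0,0,30]]]' --grip_force 30

```text
time_s: 2.95
ee_pos: [0.5067, 0.3249, 0.027]
eef_rot: [0.358, 1.562, 0.541]
force: [0.3, 0.4, -0.5]
grip_width: 0.0658
```

Request:
play_rows --deltas '[[[0,0,0,0,0,0,30],[0,0,0,0,0,0,30],[0,0,0,0,0,0,30],[0,0,0,0,0,0,30]]]'

```text
time_s: 3.35
ee_pos: [0.5065, 0.3248, 0.0265]
eef_rot: [0.356, 1.562, 0.539]
force: [-0.4, -0.2, 0.5]
grip_width: 0.0434
```

Request:
play_rows --deltas '[[[0,0,0,0,0,0,60],[0,0,0,0,0,0,60],[0,0,0,0,0,0,60],[4,0,-1,0,0,0,60],[4,0,-1,0,0,0,60],[0,0,0,0,0,0,60],[0,0,0,0,0,0,60]]]'

```text
time_s: 4.05
ee_pos: [0.5045, 0.3244, 0.0183]
eef_rot: [0.358, 1.563, 0.542]
force: [0.6, 0.4, -0.3]
grip_width: 0.06
```

Run:
```python
from tgt import *
st(); go([.504,.323,.020],Rt([0,0,-1],hy))
```

```text
{'time_s': 4.05, 'ee_pos': [0.5045, 0.3244, 0.0183], 'eef_rot': [0.3584, 1.5626, 0.5416], 'force': [0.6191, 0.3646, -0.3237], 'grip_width': 0.06, 'qpos': [0.5103, 0.6138, 1.536, 0.0003, 0.9836, -1.2439]}
turn [ 0.0003  0.0076 -0.0029] |w| 0.008 rows 1.0 shift after turn mm [-1.7 -1.3 -0.8] before [-1.8 -1.3 -0.8]
```

Request:
play_rows --deltas '[[[-2,-0.5,0,0,0.0076,-0.003,60],[0,0,0,0,0,0,30],[0,0,0,0,0,0,30],[0,0,0,0,0,0,30],[0,0,0,0,0,0,30],[0,0,0,0,0,0,30],[0,0,0,0,0,0,30]]]' --grip_force 40

```text
time_s: 4.75
ee_pos: [0.5048, 0.324, 0.0206]
eef_rot: [0.176, 1.57, 0.359]
force: [0.2, 0.8, 1.5]
grip_width: 0.0433
```

Request:
play_rows --deltas '[[[-20,0,0,0,0,0,30],[-40,0,0,0,0,0,30],[-40,0,0,0,0,0,30],[-40,0,0,0,0,0,30],[-40,0,0,0,0,0,30],[-40,0,0,0,0,0,30],[0,0,0,0,0,0,30],[0,0,0,0,0,0,30]]]'

```text
time_s: 5.55
ee_pos: [0.5044, 0.3238, 0.2398]
eef_rot: [-1.758, 1.571, -1.575]
force: [0.2, -0.3, -4.0]
grip_width: 0.0431
```

Run:
```python
from tgt import *
o=st(); 
for d in (.12,): go(seat+a*(d+.020),Rt(-a,hy))
t=cam('top');s=cam('side'); save('side2',s['img'])
p,R=cur(); print(proj(s,[p]))
u,v=proj(s,[p])[0].astype(int); save('s2',cv2.resize(s['img'][max(v-60,0):v+60,max(u-70,0):u+70],None,fx=5,fy=5,interpolation=cv2.INTER_CUBIC))
```

```text
{'time_s': 5.55, 'ee_pos': [0.5044, 0.3238, 0.2398], 'eef_rot': [-1.7583, 1.5706, -1.575], 'force': [0.1911, -0.342, -4.0081], 'grip_width': 0.0431, 'qpos': [0.5097, 0.3892, 1.3221, -0.0002, 1.4303, -1.2443]}
turn [ 3.000e-04 -5.236e-01  1.000e-04] |w| 0.524 rows 4.0 shift after turn mm [ -48.  -342.2  -90.3] before [   3.7 -342.2 -102.3]
[[251.20314693 106.4350427 ]]
```

View pics/s2.png

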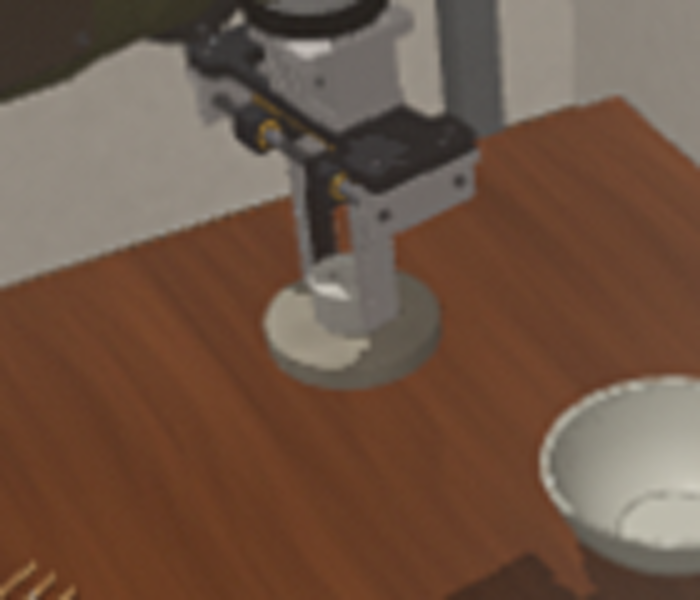

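Request:
play_rows --deltas '[[[-10,-20,0,0,-0.131,0,30],[-10,-34,0,0,-0.131,0,30],[0,-36,0,0,-0.131,0,30],[0,-36,0,0,-0.1306,0,30],[-8,-36,-15,0,0,0,30],[-8,-36,-15,0,0,0,30],[-8,-36,-15,0,0,0,30],[-8,-36,-15,0,0,0,30],[-5,-36,-15,0,0,0,30],[-5,-36,-15,0,0,0,30]]]'

```text
time_s: 6.65
ee_pos: [0.467, -0.0318, 0.25]
eef_rot: [0.002, 1.049, 0.185]
force: [0.6, 0.7, -4.2]
grip_width: 0.043
```

Request:
play_rows --deltas '[[[0,0,0,0,0,0,30],[0,0,0,0,0,0,30]]]'

```text
time_s: 6.85
ee_pos: [0.4677, -0.0313, 0.2503]
eef_rot: [0.002, 1.049, 0.183]
force: [0.1, 0.3, -3.1]
grip_width: 0.0433
```

Run:
```python
from tgt import *
o=st(); go(seat+a*(.100+.020),Rt(-a,hy))
t=cam('top');s=cam('side')
for n,c in(('t3',t),('s3',s)):
    u,v=proj(c,[seat+a*.1])[0].astype(int); print(n,u-60,v-50); save(n,cv2.resize(c['img'][v-50:v+50,u-60:u+60],None,fx=6,fy=6,interpolation=cv2.INTER_CUBIC))
```

```text
{'time_s': 6.85, 'ee_pos': [0.4677, -0.0313, 0.2503], 'eef_rot': [0.0022, 1.0492, 0.1825], 'force': [0.1255, 0.2731, -3.0768], 'grip_width': 0.0433, 'qpos': [-0.273, -0.2021, 2.0264, 0.2928, 0.8625, -2.1639]}
turn [-0.0026 -0.002   0.0002] |w| 0.003 rows 1.0 shift after turn mm [31.4  0.4 -8.4] before [31.4  0.4 -8.3]
t3 266 164
s3 248 144
```

View pics/t3.png

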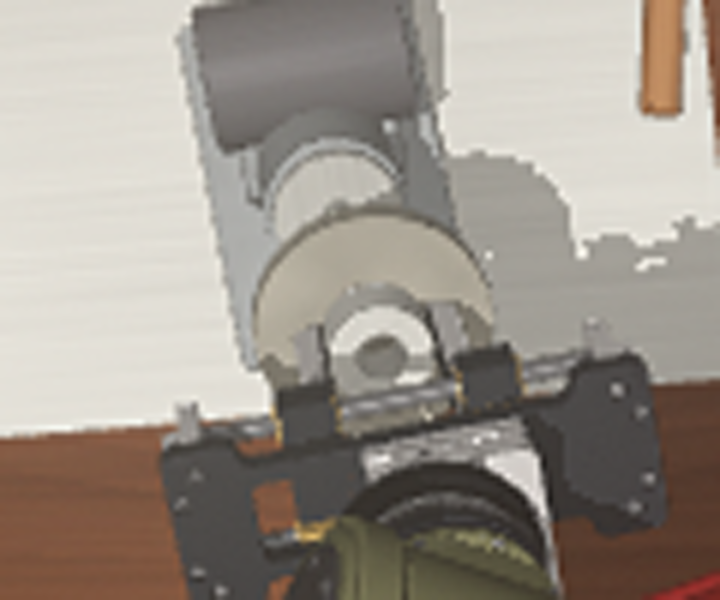

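View pics/s3.png

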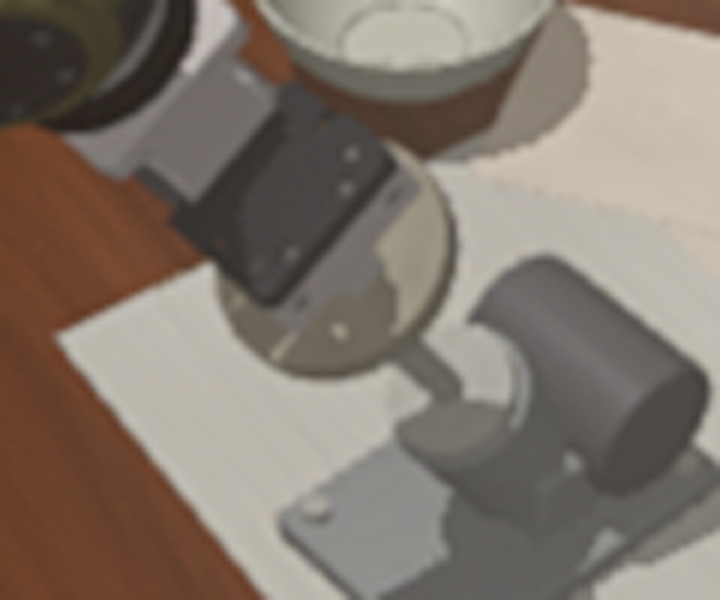

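Run:
```python
from tgt import *
t=cam('top'); p,R=cur()
h=p-R[:,0]*.0235; px=proj(t,[h])[0]; print('pred hub top px',px,'crop',(px-[266,164]+.5)*6)
# ray of observed bore intersect plane through h normal x
d=ray(t,[((381.5)/6-.5+266,(355)/6-.5+164)])[0]
l=((h-t['C'])@R[:,0])/(d@R[:,0]); q=t['C']+l*d; print('offset tool frame mm',R.T@(q-h)*1e3)
# tip axis vs
print('axis pts crop',[((proj(t,[seat+a*k])[0]-[266,164]+.5)*6).round() for k in(0,.074)])
```

```text
pred hub top px [328.43779811 223.17688539] crop [377.62678868 358.06131234]
offset tool frame mm [ 7.05409419e-14 -1.75512241e+00  9.81981680e-01]
axis pts crop [array([342., 217.]), array([358., 279.])]
```

Request:
play_rows --deltas '[[[0,0,-8.4,-0.0026,-0.002,0,30],[15,0,0,0,0,0,30],[12,0,0,0,0,0,30],[0,0,0,0,0,0,30],[0,0,0,0,0,0,30]]]'

```text
time_s: 7.5
ee_pos: [0.4742, -0.0289, 0.2241]
eef_rot: [-0.002, 1.045, 0.185]
force: [0.2, 0.5, -4.1]
grip_width: 0.0432
```

Run:
```python
from tgt import *
o=st(); go(seat+a*(.074+.020),Rt(-a,hy))
t=cam('top');s=cam('side')
for n,c in(('t4',t),('s4',s)):
    u,v=proj(c,[seat+a*.1])[0].astype(int); print(n,u-60,v-50); save(n,cv2.resize(c['img'][v-50:v+50,u-60:u+60],None,fx=6,fy=6,interpolation=cv2.INTER_CUBIC))
```

```text
{'time_s': 7.5, 'ee_pos': [0.4742, -0.0289, 0.2241], 'eef_rot': [-0.0023, 1.0453, 0.1847], 'force': [0.1718, 0.4656, -4.1469], 'grip_width': 0.0432, 'qpos': [-0.2631, -0.161, 2.0569, 0.3112, 0.7886, -2.1897]}
turn [ 0.0037  0.0019 -0.0008] |w| 0.004 rows 1.0 shift after turn mm [31.3 -0.8 -1.1] before [31.3 -0.8 -1.2]
t4 266 164
s4 248 144
```

View pics/s4.png

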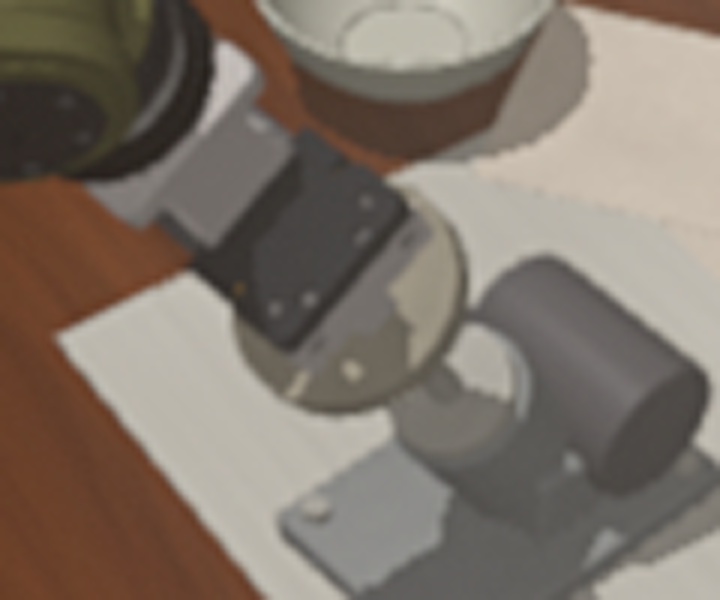

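View pics/t4.png

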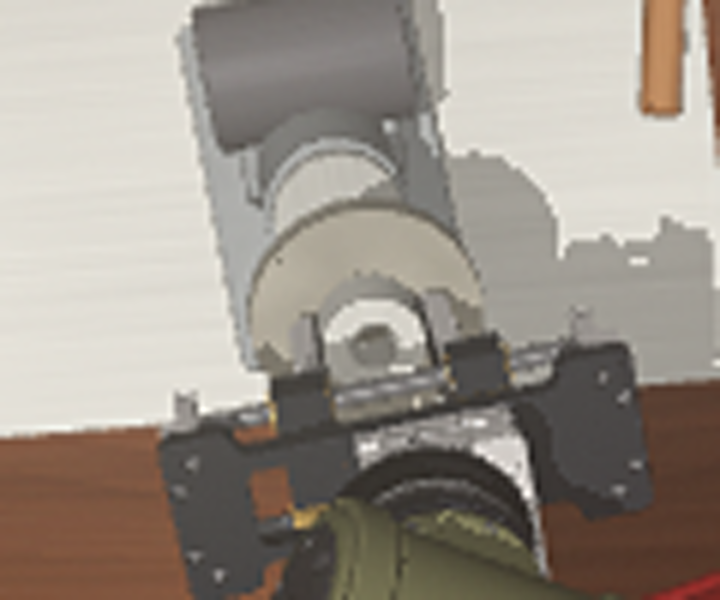

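Request:
play_rows --deltas '[[[8,-0.8,-1.2,0.0037,0.0019,0,30],[10,0,0,0,0,0,30],[8,0,0,0,0,0,30],[8,0,0,0,0,0,30],[8,0,0,0,0,0,30],[0,0,0,0,0,0,30]]]'

```text
time_s: 8.2
ee_pos: [0.4943, -0.0263, 0.186]
eef_rot: [0.003, 1.048, 0.185]
force: [0.3, 0.5, -3.3]
grip_width: 0.0433
```

Run:
```python
from tgt import *
o=st(); go(seat+a*(.020),Rt(-a,hy))
p,R=cur(); print(R.T@o['force'])
```

```text
{'time_s': 8.2, 'ee_pos': [0.4943, -0.0263, 0.186], 'eef_rot': [0.003, 1.0483, 0.1851], 'force': [0.2789, 0.5412, -3.339], 'grip_width': 0.0433, 'qpos': [-0.2409, -0.0616, 2.0634, 0.3324, 0.6842, -2.2039]}
turn [-0.0012 -0.0011 -0.0011] |w| 0.002 rows 1.0 shift after turn mm [62.1  0.3  0.4] before [62.1  0.2  0.4]
[ 3.07998244  0.47651762 -1.34389499]
```

Request:
play_rows --deltas '[[[8,0,0,0,0,0,30],[8,0,0,0,0,0,30],[8,0,0,0,0,0,30],[0,0,0,0,0,0,30]]]'

```text
time_s: 8.6
ee_pos: [0.5062, -0.0241, 0.1653]
eef_rot: [0.003, 1.048, 0.185]
force: [2.3, 3.6, -4.8]
grip_width: 0.0434
```

Request:
play_rows --deltas '[[[7,0,0,0,0,0,30],[7,0,0,0,0,0,30],[7,0,0,0,0,0,30],[0,0,0,0,0,0,30]]]'

```text
time_s: 9.0
ee_pos: [0.5166, -0.0222, 0.1474]
eef_rot: [0.002, 1.047, 0.184]
force: [1.7, 4.8, -5.2]
grip_width: 0.0433
```

Run:
```python
from tgt import *
o=st(); go(seat+a*(.020),Rt(-a,hy))
p,R=cur(); print(R.T@o['force'])
```

```text
{'time_s': 9.0, 'ee_pos': [0.5166, -0.0222, 0.1474], 'eef_rot': [0.0021, 1.0474, 0.1842], 'force': [1.7082, 4.8397, -5.1686], 'grip_width': 0.0433, 'qpos': [-0.2168, 0.0482, 2.0569, 0.3647, 0.5788, -2.23]}
turn [-0.001  -0.0002 -0.0006] |w| 0.001 rows 1.0 shift after turn mm [17.5  0.3  0.1] before [17.5  0.3  0.1]
[ 5.75917201  4.44406297 -0.37052083]
```

Request:
play_rows --deltas '[[[5,1,0,0,0,0,30],[5,0.3,0,0,0,0,30],[3,0,0,0,0,0,30],[0,0,0,0,0,0,30]]]'

```text
time_s: 9.4
ee_pos: [0.5226, -0.0201, 0.1364]
eef_rot: [0.001, 1.047, 0.183]
force: [-0.1, -0.4, -3.2]
grip_width: 0.0432
```

Request:
play_rows --deltas '[[[2,0,0,0,0,0,30],[2,0,0,0,0,0,30],[0,0,0,0,0,0,30]]]'

```text
time_s: 9.7
ee_pos: [0.5246, -0.0197, 0.1333]
eef_rot: [0.001, 1.047, 0.183]
force: [0.7, 0.2, -3.0]
grip_width: 0.0435
```

Run:
```python
from tgt import *
o=st(); go(seat+a*(.020),Rt(-a,hy))
p,R=cur(); print(R.T@o['force'])
```

```text
{'time_s': 9.7, 'ee_pos': [0.5246, -0.0197, 0.1333], 'eef_rot': [0.0012, 1.0469, 0.1832], 'force': [0.6635, 0.2322, -3.0067], 'grip_width': 0.0435, 'qpos': [-0.2058, 0.089, 2.0522, 0.3773, 0.5411, -2.2381]}
turn [-0.001   0.0003 -0.0001] |w| 0.001 rows 1.0 shift after turn mm [ 1.1 -0.7 -0.1] before [ 1.1 -0.7 -0.1]
[ 2.9509391   0.10637088 -0.90278601]
```

Nearly home, with only the wheel's weight on the wrist. I push in small steps until the force rises.

Request:
play_rows --deltas '[[[1.5,0,0,0,0,0,30],[0,0,0,0,0,0,30],[0,0,0,0,0,0,30]]]'

```text
time_s: 10.0
ee_pos: [0.525, -0.0196, 0.1328]
eef_rot: [0.001, 1.047, 0.183]
force: [-15.9, -2.5, 11.5]
grip_width: 0.0435
```

Request:
play_rows --deltas '[[[1.5,0,0,0,0,0,30],[0,0,0,0,0,0,30],[0,0,0,0,0,0,30]]]'

```text
time_s: 10.3
ee_pos: [0.526, -0.0194, 0.1326]
eef_rot: [0.001, 1.045, 0.183]
force: [-26.8, -1.2, 25.2]
grip_width: 0.0432
```

Request:
play_rows --deltas '[[[-1.5,0,0,0,0,0,30],[0,0,0,0,0,0,70],[0,0,0,0,0,0,70],[0,0,0,0,0,0,70],[0,0,0,0,0,0,70]]]'

```text
time_s: 10.8
ee_pos: [0.5254, -0.0195, 0.1322]
eef_rot: [0.001, 1.047, 0.183]
force: [0.2, -1.2, 0.3]
grip_width: 0.069
```

Request:
play_rows --deltas '[[[-15,0,0,0,0,0,80],[-30,0,0,0,0,0,80],[-35,0,0,0,0,0,80],[-35,0,0,0,0,0,80],[-35,0,0,0,0,0,80],[0,0,0,0,0,0,80]]]'

```text
time_s: 11.4
ee_pos: [0.4517, -0.0337, 0.2662]
eef_rot: [-0.005, 1.041, 0.177]
force: [-0.0, -0.0, -0.7]
grip_width: 0.0802
```

Run:
```python
from tgt import *
o=st()
print(Rt([0,0,-1],hy)@[0,0,1])
for s in(1,-1):go([.468,-.249,.25],Rt([0,0,-1],s*hy))
t=cam('top');s=cam('side')
for n,c in(('t5',t),('s5',s)):
    u,v=proj(c,[seat+a*.03])[0].astype(int); print(n,u-60,v-50); save(n,cv2.resize(c['img'][v-50:v+50,u-60:u+60],None,fx=6,fy=6,interpolation=cv2.INTER_CUBIC))
    for k in (.0,.016,.044,.074): print(k,((proj(c,[seat+a*k])[0]-[u-60,v-50]+.5)*6).round())
```

```text
{'time_s': 11.4, 'ee_pos': [0.4517, -0.0337, 0.2662], 'eef_rot': [-0.0051, 1.0406, 0.1772], 'force': [-0.0077, -0.0255, -0.6668], 'grip_width': 0.0802, 'qpos': [-0.2944, -0.2615, 2.0377, 0.2963, 0.9059, -2.1766]}
[0.98330218 0.18198029 0.        ]
turn [-0.0007  0.5301  0.0029] |w| 0.53 rows 4.0 shift after turn mm [  16.2 -214.6  -23.1] before [   2.9 -214.6  -28.1]
turn [ 3.0312  0.0045 -0.8229] |w| 3.141 rows 22.0 shift after turn mm [ 16.2 214.6  23.1] before [   2.9 -214.6  -28.1]
t5 263 153
0.0 [360. 283.]
0.016 [363. 296.]
0.044 [369. 319.]
0.074 [376. 345.]
s5 258 153
0.0 [392. 332.]
0.016 [379. 320.]
0.044 [355. 298.]
0.074 [328. 273.]
```

View pics/s5.png

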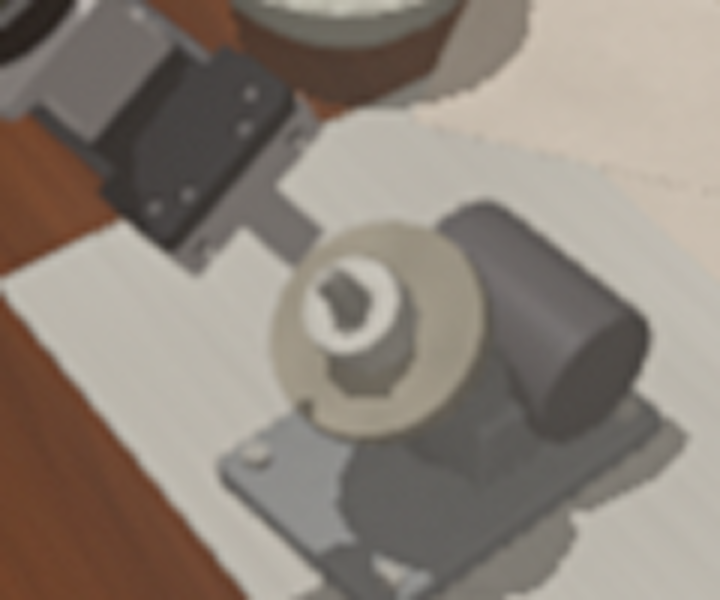

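View pics/t5.png

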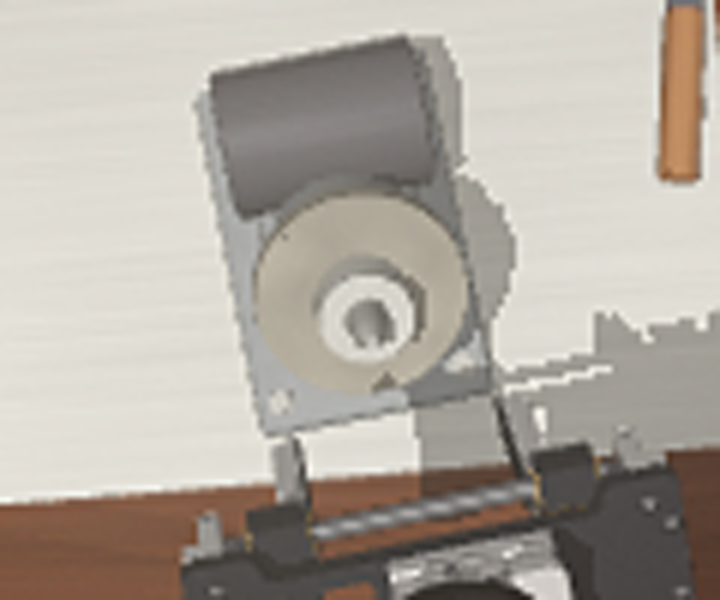

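Wheel checks out as home: hub centre at top crop (367,320) against a predicted (369,319), and side (352,305) against (355,298). Now the collar.

Request:
play_rows --deltas '[[[0,-15,0,0,0.133,0,80],[0,-25,0,0,0.133,0,80],[0,-30,0,0,0.132,0,80],[0,-30,0,0,0.132,0,80],[0,-30,-5,0,0,0,80],[0,-30,-6,0,0,0,80],[0,-30,-6,0,0,0,80],[0,-24,-6,0,0,0,80],[0,0,0,0,0,0,80],[0,0,0,0,0,0,80]]]'

```text
time_s: 12.5
ee_pos: [0.4678, -0.2475, 0.2603]
eef_rot: [2.824, 1.563, 3.005]
force: [0.1, -0.2, -0.4]
grip_width: 0.0802
```

Run:
```python
from tgt import *
o=st(); go([.468,-.25,.12],Rt([0,0,-1],hy))
t=cam('top');s=cam('side')
for n,c in(('t6',t),('s6',s)):
    u,v=proj(c,[[.468,-.25,.022]])[0].astype(int); print(n,u-60,v-50); save(n,cv2.resize(c['img'][v-50:v+50,u-60:u+60],None,fx=6,fy=6,interpolation=cv2.INTER_CUBIC))
print('red motor rear', onz(t,[(407,252)],.05), onz(t,[(407,252)],.099))
```

```text
{'time_s': 12.5, 'ee_pos': [0.4678, -0.2475, 0.2603], 'eef_rot': [2.8235, 1.5627, 3.0054], 'force': [0.0801, -0.2213, -0.3803], 'grip_width': 0.0802, 'qpos': [-0.5543, 0.2208, 1.4928, -0.0033, 1.4354, -2.3065]}
turn [-0.0011 -0.0077 -0.0025] |w| 0.008 rows 1.0 shift after turn mm [140.3  -2.5  -0.2] before [140.3  -2.8   0.9]
t6 340 174
s6 288 254
red motor rear [[ 0.38506866 -0.2615405   0.05      ]] [[ 0.38479837 -0.25188181  0.099     ]]
```

View pics/s6.png

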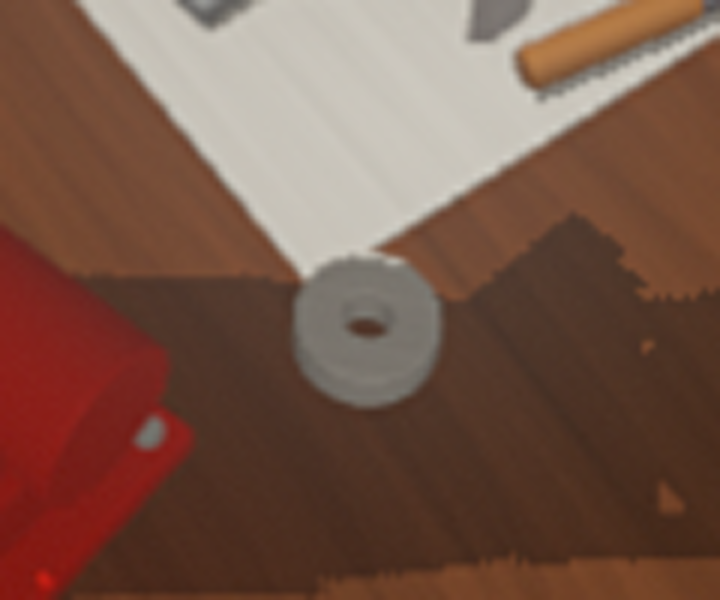

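Run:
```python
from tgt import *
s=cam('side'); print(onz(s,[((367.5)/6-.5+288,(317)/6-.5+254)],.022)); print((proj(s,[[.498,-.25,.022],[.438,-.25,.022],[.468,-.22,.022],[.468,-.28,.022]])-[288,254]+.5)*6)
```

```text
[[ 0.46525811 -0.25361543  0.022     ]]
[[429.16526046 273.51608147]
 [306.01947651 341.2897677 ]
 [327.67972527 251.78890622]
 [409.90700644 364.09342027]]
```

Request:
play_rows --deltas '[[[30,-1.3,0,0,-0.008,-0.002,80],[35,-1.2,0,0,0,0,80],[35,0,0,0,0,0,80],[35,0,0,0,0,0,80],[35,0,0,0,0,0,80],[25,0,0,0,0,0,80],[20,0,0,0,0,0,80],[0,0,0,0,0,0,80],[0,0,0,0,0,0,80]]]'

```text
time_s: 13.55
ee_pos: [0.4688, -0.2501, 0.0477]
eef_rot: [-0.598, 1.568, -0.415]
force: [-0.7, -0.9, 0.4]
grip_width: 0.0798
```

Run:
```python
from tgt import *
o=st(); go([.468,-.25,.004],Rt([0,0,-1],hy))
```

```text
{'time_s': 13.55, 'ee_pos': [0.4688, -0.2501, 0.0477], 'eef_rot': [-0.5981, 1.568, -0.4151], 'force': [-0.6638, -0.8728, 0.4314], 'grip_width': 0.0798, 'qpos': [-0.5592, 0.4448, 1.7242, 0.0005, 0.9699, -2.3133]}
turn [-0.      0.0023  0.0016] |w| 0.003 rows 1.0 shift after turn mm [43.7  0.2 -0.7] before [43.7  0.3 -0.8]
```

Request:
play_rows --deltas '[[[20,0,-0.7,0,0.002,0.0016,80],[15,0,0,0,0,0,80],[8,0,0,0,0,0,80],[0,0,0,0,0,0,80],[0,0,0,0,0,0,50],[0,0,0,0,0,0,50],[0,0,0,0,0,0,50],[0,0,0,0,0,0,50],[0,0,0,0,0,0,50]]]'

```text
time_s: 14.45
ee_pos: [0.4682, -0.2509, 0.0049]
eef_rot: [-0.58, 1.57, -0.397]
force: [-1.6, 0.9, 6.6]
grip_width: 0.0599
```

Request:
play_rows --deltas '[[[0,0,0,0,0,0,50],[0,0,0,0,0,0,50]]]'

```text
time_s: 14.65
ee_pos: [0.4681, -0.2509, 0.0049]
eef_rot: [-0.592, 1.57, -0.41]
force: [-0.6, 1.5, 6.9]
grip_width: 0.0599
```

Request:
play_rows --deltas '[[[-10,0,0,0,0,0,50],[-30,0,0,0,0,0,50],[-40,0,0,0,0,0,50],[-40,0,0,0,0,0,50],[-40,0,0,0,0,0,50],[-45,0,0,0,0,0,50],[-45,0,0,0,0,0,50],[0,0,0,0,0,0,50],[0,0,0,0,0,0,50]]]'

```text
time_s: 15.55
ee_pos: [0.4676, -0.2506, 0.2546]
eef_rot: [-0.593, 1.57, -0.411]
force: [-0.1, -0.1, -1.7]
grip_width: 0.0596
```

Run:
```python
from tgt import *
o=st(); go(seat+a*(.11+.005),Rt(-a,hy))
s=cam('side')
p,R=cur(); u,v=proj(s,[p])[0].astype(int); print(u,v);save('s7',cv2.resize(s['img'][max(v-50,0):v+50,u-60:u+60],None,fx=6,fy=6,interpolation=cv2.INTER_CUBIC))
```

```text
{'time_s': 15.55, 'ee_pos': [0.4676, -0.2506, 0.2546], 'eef_rot': [-0.5933, 1.5697, -0.4111], 'force': [-0.1194, -0.1342, -1.7109], 'grip_width': 0.0596, 'qpos': [-0.5611, 0.2215, 1.5049, 0.0002, 1.414, -2.3142]}
turn [-0.0006 -0.5227  0.0008] |w| 0.523 rows 4.0 shift after turn mm [ 60.2 216.   24.2] before [ 39.9 216.   50.8]
354 247
```

View pics/s7.png

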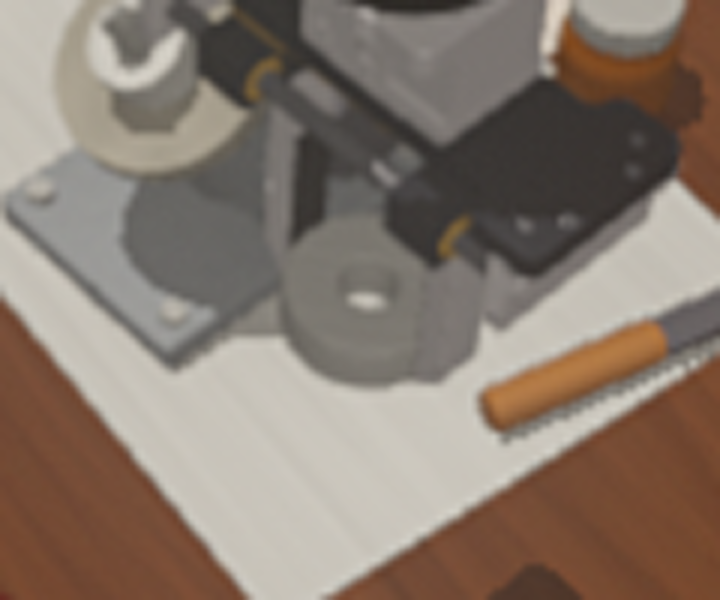

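Request:
play_rows --deltas '[[[0,10,0,0,-0.131,0,50],[0,20,0,0,-0.131,0,50],[0,26,0,0,-0.131,0,50],[0,26,0,0,-0.13,0,50],[0,30,6,0,0,0,50],[0,30,6,0,0,0,50],[0,30,6,0,0,0,50],[0,26,6,0,0,0,50],[0,18,0,0,0,0,50],[10,0,0,0,0,0,50]]]'

```text
time_s: 16.6
ee_pos: [0.4571, -0.0275, 0.2587]
eef_rot: [-0.002, 1.054, 0.176]
force: [0.3, -0.4, -1.4]
grip_width: 0.0597
```

Request:
play_rows --deltas '[[[20,0,0,0,0,0,50],[15,0,0,0,0,0,50],[0,0,0,0,0,0,50],[0,0,0,0,0,0,50]]]'

```text
time_s: 17.0
ee_pos: [0.4744, -0.0265, 0.2281]
eef_rot: [-0.001, 1.056, 0.174]
force: [0.1, -0.2, -1.2]
grip_width: 0.0599
```

Run:
```python
from tgt import *
seat=seat+.0007*hy
o=st(); go(seat+a*(.08+.005),Rt(-a,hy))
p,R=cur(); print(R.T@o['force'], 'underside axial mm',(p-seat)@a*1e3-5)
t=cam('top');s=cam('side')
for n,c in(('t8',t),('s8',s)):
    u,v=proj(c,[seat+a*.09])[0].astype(int); print(n,u-60,v-50); save(n,cv2.resize(c['img'][v-50:v+50,u-60:u+60],None,fx=6,fy=6,interpolation=cv2.INTER_CUBIC))
```

```text
{'time_s': 17.0, 'ee_pos': [0.4744, -0.0265, 0.2281], 'eef_rot': [-0.001, 1.0557, 0.1742], 'force': [0.095, -0.2146, -1.2065], 'grip_width': 0.0599, 'qpos': [-0.2495, -0.1625, 2.0451, 0.2853, 0.8033, -2.1467]}
turn [-0.0067 -0.0085  0.0044] |w| 0.012 rows 1.0 shift after turn mm [43.5 -2.4 -3.7] before [43.5 -2.3 -3.3]
[ 1.07772623 -0.22732283 -0.54547039] underside axial mm 123.45036386228634
t8 265 162
s8 249 145
```

View pics/s8.png

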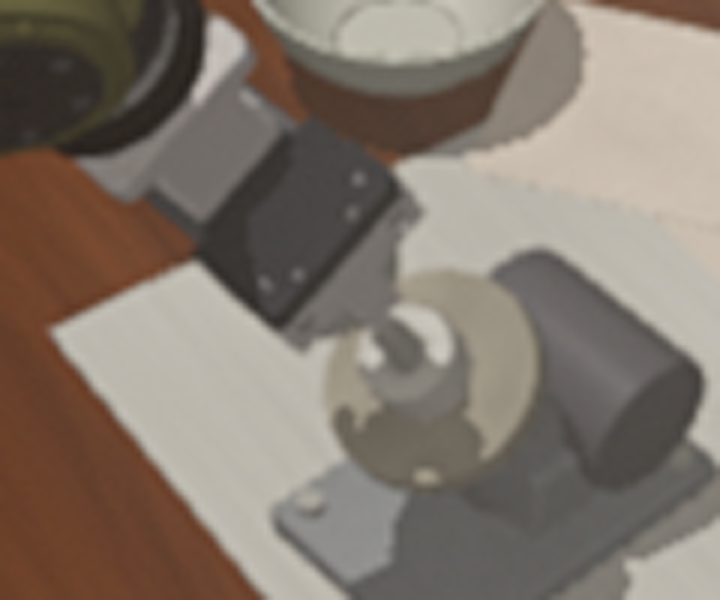

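View pics/t8.png

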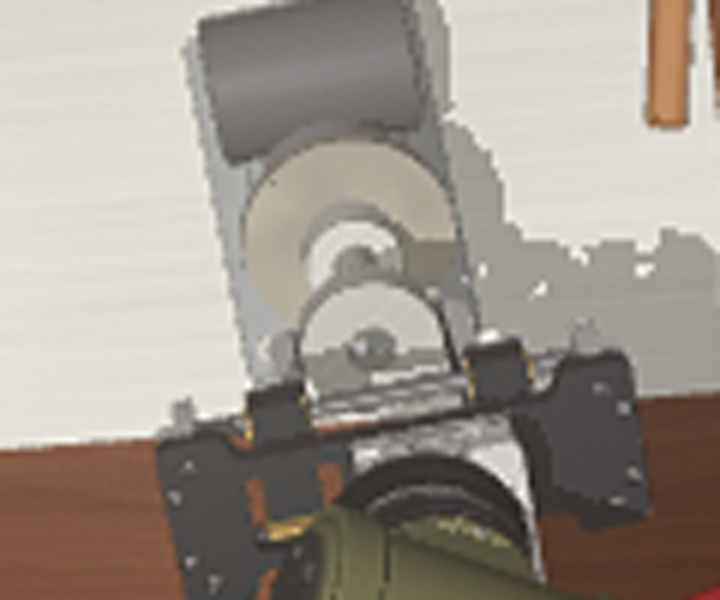

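Both views show the collar lined up above the tip, which is at top crop (355,262). I apply the small correction and advance to just above the tip.

Request:
play_rows --deltas '[[[0,-2.3,-3.5,-0.0067,-0.0085,0.0044,50],[15,0,0,0,0,0,50],[15,0,0,0,0,0,50],[8,0,0,0,0,0,50],[0,0,0,0,0,0,50],[0,0,0,0,0,0,50]]]'

```text
time_s: 17.7
ee_pos: [0.4909, -0.0256, 0.195]
eef_rot: [-0.002, 1.045, 0.182]
force: [-0.1, -0.1, -1.3]
grip_width: 0.0596
```

Run:
```python
from tgt import *
seat=seat+.0007*hy
o=st(); go(seat+a*(.044+.005),Rt(-a,hy))
p,R=cur(); print(R.T@o['force'], 'underside axial mm',(p-seat)@a*1e3-5)
```

```text
{'time_s': 17.7, 'ee_pos': [0.4909, -0.0256, 0.195], 'eef_rot': [-0.0019, 1.0448, 0.1818], 'force': [-0.1241, -0.0567, -1.2746], 'grip_width': 0.0596, 'qpos': [-0.2412, -0.0843, 2.0626, 0.3246, 0.7027, -2.1953]}
turn [0.0008 0.0024 0.0006] |w| 0.003 rows 1.0 shift after turn mm [42.6 -0.3 -1.3] before [42.6 -0.3 -1.4]
[ 1.03590142 -0.03185328 -0.75447339] underside axial mm 86.55803387574191
```

Request:
play_rows --deltas '[[[7,-0.3,-1.4,0.0008,0.0024,0,50],[7,0,0,0,0,0,50],[7,0,0,0,0,0,50],[0,0,0,0,0,0,50]]]'

```text
time_s: 18.1
ee_pos: [0.5001, -0.024, 0.1745]
eef_rot: [0.0, 1.049, 0.183]
force: [-0.4, -0.7, -2.1]
grip_width: 0.0597
```

Request:
play_rows --deltas '[[[6,0,0,0,0,0,50],[6,0,0,0,0,0,50],[4,0,0,0,0,0,50],[0,0,0,0,0,0,50]]]'

```text
time_s: 18.5
ee_pos: [0.508, -0.0226, 0.161]
eef_rot: [-0.0, 1.048, 0.183]
force: [0.8, -0.2, -2.3]
grip_width: 0.0597
```

Run:
```python
from tgt import *
seat=seat+.0007*hy
o=st(); go(seat+a*(.044+.005),Rt(-a,hy))
p,R=cur(); print(R.T@o['force'], 'underside axial mm',(p-seat)@a*1e3-5)
```

```text
{'time_s': 18.5, 'ee_pos': [0.508, -0.0226, 0.161], 'eef_rot': [-0.0, 1.0484, 0.1828], 'force': [0.822, -0.1679, -2.3071], 'grip_width': 0.0597, 'qpos': [-0.222, 0.0067, 2.0624, 0.3477, 0.6145, -2.2142]}
turn [-0.0002 -0.0012  0.0001] |w| 0.001 rows 1.0 shift after turn mm [ 4.5 -0.2  0.6] before [ 4.5 -0.2  0.6]
[ 2.38750277 -0.31450851 -0.47711577] underside axial mm 48.53387163801224
```

Request:
play_rows --deltas '[[[2,0,0.3,0,0,0,50],[2,0,0,0,0,0,50],[0,0,0,0,0,0,50]]]'

```text
time_s: 18.8
ee_pos: [0.5103, -0.0223, 0.1582]
eef_rot: [-0.001, 1.048, 0.182]
force: [0.1, 0.3, -1.4]
grip_width: 0.0597
```

Request:
play_rows --deltas '[[[1.5,0,0,0,0,0,50],[0,0,0,0,0,0,50],[0,0,0,0,0,0,50]]]'

```text
time_s: 19.1
ee_pos: [0.511, -0.0222, 0.1574]
eef_rot: [-0.001, 1.047, 0.182]
force: [-4.9, -0.4, 2.9]
grip_width: 0.0602
```

Request:
play_rows --deltas '[[[1,0,0,0,0,0,50],[0,0,0,0,0,0,50],[0,0,0,0,0,0,50]]]'

```text
time_s: 19.4
ee_pos: [0.5112, -0.0222, 0.1573]
eef_rot: [-0.002, 1.047, 0.182]
force: [-23.7, -2.5, 19.7]
grip_width: 0.0599
```

Request:
play_rows --deltas '[[[-1.2,0,0,0,0,0,50],[0,0,0,0,0,0,50],[0,0,0,0,0,0,85],[0,0,0,0,0,0,85],[0,0,0,0,0,0,85],[0,0,0,0,0,0,85]]]'

```text
time_s: 20.0
ee_pos: [0.5109, -0.0222, 0.1572]
eef_rot: [-0.001, 1.047, 0.182]
force: [0.2, -0.4, 0.1]
grip_width: 0.0845
```

Request:
play_rows --deltas '[[[-10,0,0,0,0,0,85],[-25,0,0,0,0,0,85],[-35,0,0,0,0,0,85],[-35,0,0,0,0,0,85],[-35,0,0,0,0,0,85],[0,0,0,0,0,0,85],[0,0,0,0,0,0,85],[0,0,0,0,0,0,85]]]'

```text
time_s: 20.8
ee_pos: [0.4419, -0.0347, 0.2776]
eef_rot: [0.0, 1.049, 0.183]
force: [0.0, 1.0, 0.4]
grip_width: 0.0852
```

Run:
```python
from tgt import *
o=st(); seat=seat+.0007*hy
t=cam('top');s=cam('side'); save('top9',t['img'])
for n,c in(('t9',t),('s9',s)):
    u,v=proj(c,[seat+a*.04])[0].astype(int); print(n); save(n,cv2.resize(c['img'][v-50:v+50,u-60:u+60],None,fx=6,fy=6,interpolation=cv2.INTER_CUBIC))
    for k in (.0,.016,.044,.066,.074): print(k,((proj(c,[seat+a*k])[0]-[u-60,v-50]+.5)*6).round())
```

```text
{'time_s': 20.8, 'ee_pos': [0.4419, -0.0347, 0.2776], 'eef_rot': [0.0003, 1.0487, 0.183], 'force': [0.0361, 1.034, 0.3578], 'grip_width': 0.0852, 'qpos': [-0.306, -0.2908, 2.0301, 0.2915, 0.9528, -2.1747]}
t9
0.0 [358. 271.]
0.016 [362. 284.]
0.044 [368. 308.]
0.066 [373. 327.]
0.074 [375. 334.]
s9
0.0 [397. 337.]
0.016 [384. 325.]
0.044 [360. 303.]
0.066 [340. 285.]
0.074 [333. 278.]
```

View pics/s9.png

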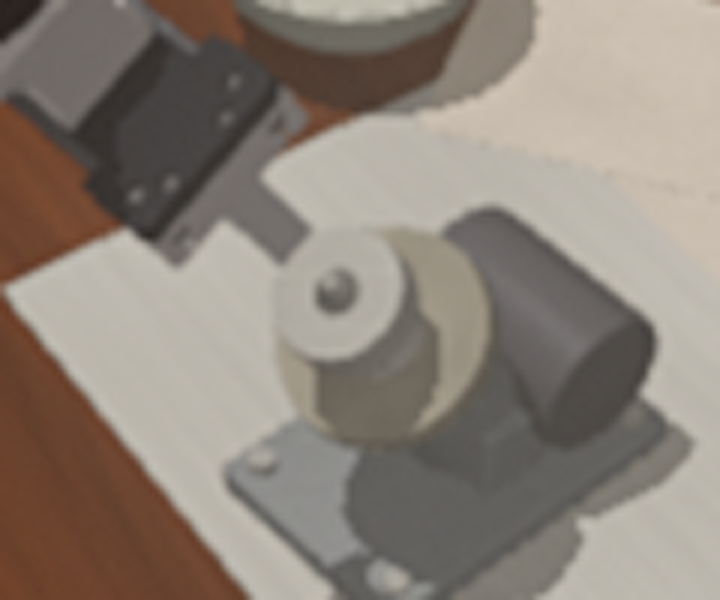

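View pics/t9.png

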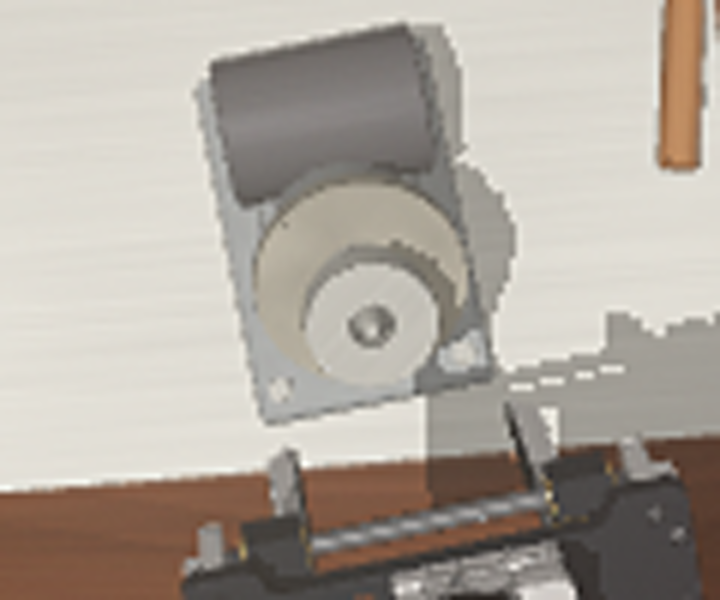

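View pics/top9.png

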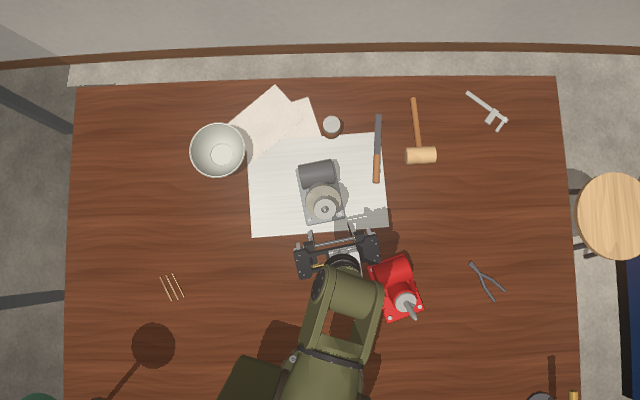

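The collar's top face is at top crop (372,325) against a predicted (373,327), and side (341,293) against (340,285). Only the tip shows, and the bystanders have not moved. Handing in.

```bash
python3 -c "
from station import hand_in
print(hand_in())"
```

```text
the job is handed in; nothing more can be done
None
```

The wheel is on the leaning spindle, hub up and pressed against the flange. The collar is pressed down on its hub. I handed in at about 21 s on the robot's clock; `hand_in()` gives no verdict.

- **Wheel:** I gripped it by the hub and pushed until the wrist force rose to about 37 N, at the expected depth. After release, its hub centre was within about 1 px of the predicted position in the top view.
- **Collar:** I pushed it until the force rose to about 31 N, with its underside about 44 mm from the seat as it should be. After release, its top face was within about 0.5 px of the prediction in the top view.
- **Side-view disagreement:** the side camera showed both parts about 1 px (roughly 2–3 mm) off the prediction. It had shown the same offset when I first measured the seat, so I put it down to calibration.
- **Other:** my first grip on the hub was about 6 mm too high, so I reopened and took it lower. There was a brief unexplained upward force of about 7 N while gripping the collar on the table. In the last pictures the bowl, jar, mallet and file look unmoved, and the gripper was clear of everything.

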